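Air out the battery chest

ROBOT

A 6-joint arm with a two-finger parallel gripper is mounted at the origin on the work surface. World frame = base frame: x ahead of the robot, y to its left, z up, the work surface at z = 0. Lengths are in m, angles in rad, forces in N, time in s.
With the tool pointing down it reaches from about 0.325 to 0.9 m from the base axis. Payload 3.5 kg.
Tool frame: the origin (TCP) lies on the centre line of the jaws, within the pads' length; the fingertips stand 14 mm ahead of it and the grasp point (between the pads) lies 5 mm behind it; z points along the fingers, y is the direction in which the jaws open and shut (so a half turn about z gives the same grasp; the last joint's range is limited). The gripper opens to 85 mm and grips with 20 to 120 N. Pads are 22 mm wide; open, the fingers measure 114 mm over their backs; the gripper's body (76 mm by 85 mm) begins 54 mm behind the grasp point. The pads swing forward as they close: fully open they stand 13 mm farther back than shut.
Start: joints at [1.145, 0.276, -0.026, 1.268, 0, 1.467], TCP at [0.198, 0.593, 0.219] pointing down, gripper open.
Joint ranges: [-3.12, 3.12], [-0.85, 1.88], [-1.08, 1.24], [-1.95, 2.15], [-1.57, 1.53], [-3.14, 3.14]. Speed limits (rad/s): [2.57, 2.57, 3.14, 3.14, 3.14, 3.14].

INTERFACE

Orientations are given as a unit quaternion [x, y, z, w].
In Python, from station import robot gives the robot as it stands. The module is installed in compiled form; this text tells all that it offers.
- The arm moves only by the tool play_rows, never from a script. Its argument "rows" is a list of rows, each a list of 3 entries, a list of its own where there are three numbers: the turn, a rotation vector about the tool's x, y, z in units of 6 degrees (1.0 is 6 degrees), then the shift along the tool's x, y, z in m, then the closure in counts, from 0 (fully open) to 255 (shut). In form: [[[wx, wy, wz], [x, y, z], fingers], ...]. A call has 1 to 8 rows; each row shifts and turns the pose as measured when the row begins, along the tool's axes as they then stand; what a row does not reach is not made up. A row lasts 1/8 s, in which the tool goes at most 62.5 mm and 10.7 degrees, less where a joint would pass 70% of its speed; a pose out of reach is approached as far as the arm can. A call with a gripper value outside its range is refused whole. The fingers move at their own pace and stop on an object; the grip force is fixed at half the most. Time passes only in rows, so rows that do not move let the fingers close. It gives the time, the measured TCP pose, the force and the opening at its end, in the units of the state.
- robot.read_state(): the state, without advancing time (a new reading comes with each control period).
- robot.capture(name): name is "scene" or "top" or "wrist"; returns a dict with "img" (400x640x3 uint8, blue, green, red), "fx", "fy", "cx", "cy" (pixels), "extrinsics" (4x4, takes a point from camera to world coordinates); the wrist camera has in their place "hand_eye" (4x4, takes a point from camera to tool coordinates, whose origin is the TCP and whose axes are the flange's). Camera axes: x right, y up, looking along -z (the intrinsics and any distortion apply to the point x, -y, -z); pixel columns grow to the right and rows downward; lengths in m; the calibration is good to about 2 mm. A picture is of the moment at which its call begins: read the wrist's pose just before it. There is no depth.
- robot.hand_in(): hands the job in, once; it reports no verdict.
The state is a dict: "t": time; "q": joint angles; "qd": joint speeds; "tau": joint torques, N m; "eef_pos": TCP position; "tool_rot": TCP orientation; "wrist_force": force on the tool from outside, world axes, zero at the start; "ft_torque": the same for the moment, N m; "finger_gap": finger opening in m.
Only numpy, scipy, OpenCV 4.12 (cv2) and the standard library are available. Lean on these libraries where they do the work, as an engineer would, in place of code of your own. Each camera call takes 0.05 s, during which the arm holds its last target.

TASK

Air out the grey steel battery chest: pull its drop front all the way down by the bar, push it back up until it is fully shut, then break the stuck top lid free by the bar on top and lift it only a little, so that its front edge gapes about 30 mm. Do not let the lid fly wide open, and leave the other things on the bench where they are. Finish while still gripping the lid bar and holding the lid ajar like that: do not let go.

Things in the scene. Friction and masses are not known exactly. Their poses are not given: they have to be found in the camera images.
- chest: the battery chest, fixed to the bench: grey painted steel box, 200 mm deep (x) x 260 mm wide (y) x 190 mm high, plus a 12 mm bare-metal lid on top (lid top at 202 mm). Origin under its centre, on the bench. Its +x points from the drop front to the back, away from the robot; +z up. Battery packs stand inside.
- front (a joint): angle of the drop front (rad), a panel 250 wide x 100 high x 8 mm on the chest's face towards the robot, over the opening 55 to 155 mm above the bench: 0 = shut, upright (stop); 1.3 = fully down towards the robot (stop). May start slightly ajar. Hinge along its bottom edge, stiff (about 0.45 N m): it stays where it is left; 2 to 6 N at the bar moves it.
- front_hinge (a point): middle of the drop front's hinge line, at its bottom edge, 106 mm ahead of the chest's centre and 55 mm above the bench; the line runs along the chest's y
- front_handle (a point): centre of the drop front's round pull bar (12 mm thick, 120 mm long along the chest's y, posts at its ends), moving with the panel. From the hinge line: 145 mm up along the panel (45 mm past its top edge) and 42 mm out in front. Shut: 200 mm above the bench, 48 mm ahead of the chest's face and lid. Fully down: 53 mm above the bench. Pinch from above; it can turn between the pads.
- lid: the lid, a bare-metal plate 200 x 260 x 12 mm. Origin: middle of its front edge, underside, 190 mm above the bench when shut and higher by the gap when ajar. Stuck snap seal: the upward pull at the bar must rise to a peak of 12 to 22 N (at 1 to 4 mm of lift); the seal has let go after some 10 mm of lift, then only the weight is left (lid 0.4 to 0.65 kg, about 3 N at the bar). If let go, the lid falls shut.
- lid_handle (a point): centre of the lid's round steel bar (12 mm thick, 120 mm long along the chest's y, posts at its ends), near the lid's front edge, moving with the lid. The lid is hinged along the top edge of the chest's back (100 mm behind its centre, 190 mm up); from that line the bar is 165 mm forward along the lid and 54 mm up; 42 mm above the lid's top; 244 mm above the bench when shut. Pinch it from above.
- meter: bystander: multimeter, flat grey block 190 x 90 x 44 mm lying left of the chest; origin under its centre
- pack: bystander: battery pack, blue and white block 140 x 45 x 35 mm lying right of the chest's drop front; origin under its centre
- jar: bystander: glass screw jar, 60 mm across, 80 mm high, right of the chest; origin under its centre
- tape: bystander: white tape roll lying flat, 90 mm across, 24 mm high, left of the chest; origin under its centre
- driver: bystander: screwdriver lying right of the battery pack; origin under its middle
- spanner: bystander: spanner lying left of the multimeter; origin under its middle

How it is judged:
By the outcome, as a careful person would: the job done as asked, in the order asked, and still so for the second after the job is handed in, while the arm keeps its last pose, push and grip.
It also fails if it takes over 48 s, if anything falls off the work surface, if the arm or the gripper's body presses on something with over 40 N, if the wrist force passes 120 N, or if a joint passes its speed limit or range.

## Working session

There is one attempt and no reset: what is moved stays moved. The work goes in short steps, Python scripts to look and compute and a tool call to move; the robot and the scene stay as the last step left them, time stands still between calls to the robot, and variables do not carry over. Pictures are saved under pics/ and viewed, and the job is handed in when it is done.

Besides the shell and the picture viewer there is one more tool, called after "Emit:" as name(argument=value, ...), one argument or row to a line, values as JSON. play_rows: Moves the arm, as the interface text tells. Its arguments: {"type":"object","properties":{"rows":{"type":"array"}},"required":["rows"]}

```bash
mkdir -p pics; python3 - <<'E'
from station import robot
import cv2
s=robot.read_state()
print(s)
for n in("scene","top"):
    c=robot.capture(n); cv2.imwrite(f"pics/{n}0.png",c["img"]); print(n,c["fx"],c["fy"],c["cx"],c["cy"],c["extrinsics"],[k for k in c])
E
```

```text
{'t': 0.0, 'q': array([ 1.14459683e+00,  2.77132985e-01, -2.79435928e-02,  1.26797979e+00,
       -2.60960079e-05,  1.46736689e+00]), 'qd': array([ 0.00087228, -0.00058692,  0.00015756,  0.00041957, -0.00104809,
       -0.00134165]), 'tau': array([-1.07260203e-03, -4.45512021e+01,  2.95200437e+01,  1.62080512e-02,
       -1.15534481e-04, -3.55231204e-07]), 'eef_pos': array([0.19793639, 0.59195433, 0.21803019]), 'tool_rot': array([ 1.60685274e-01,  9.87005048e-01, -1.09404266e-03, -2.83166906e-04]), 'wrist_force': array([0.24509003, 0.42872493, 0.30421112]), 'ft_torque': array([0.02212371, 0.00897945, 0.01817231]), 'finger_gap': 0.08526308607117628}
scene 500.86969801277854 500.86969801277854 317.8992594154793 201.63898623118206 [[ 0.96715447 -0.22431165  0.11956804  0.77444028]
 [ 0.25392346  0.83107106 -0.4948169  -0.81571526]
 [ 0.01162366  0.50892551  0.86073208  1.67857734]
 [ 0.          0.          0.          1.        ]] ['img', 'fx', 'fy', 'cx', 'cy', 'extrinsics']
top 432.06250421955946 432.06250421955946 321.9539394649522 195.17470723693773 [[-0.0249639   0.98099712 -0.19240959  0.31757322]
 [-0.99967265 -0.02341803  0.01030458  0.05752594]
 [ 0.00560291  0.19260385  0.9812606   1.53461858]
 [ 0.          0.          0.          1.        ]] ['img', 'fx', 'fy', 'cx', 'cy', 'extrinsics']
```

View pics/scene0.png

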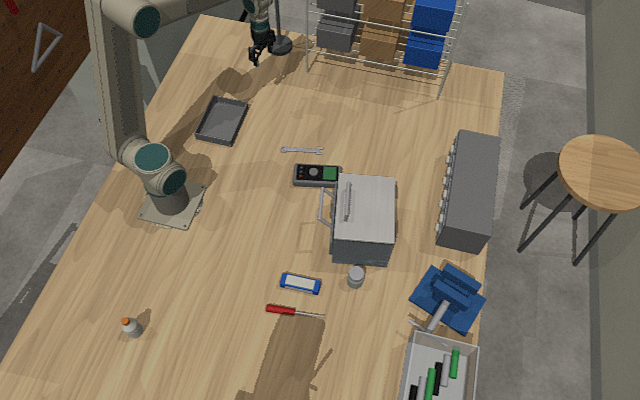

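View pics/top0.png

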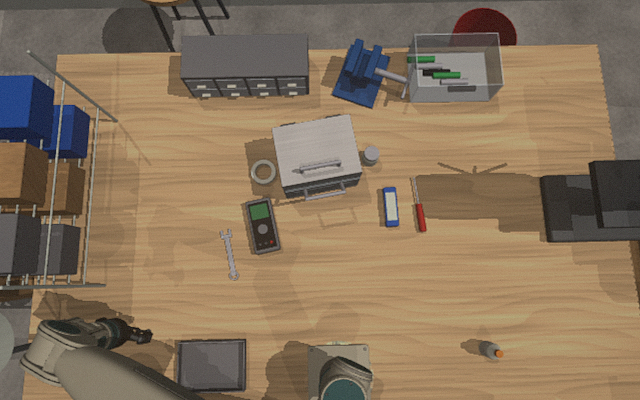

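The scene view has the chest near (365,215) and the top view has it near (318,158). The lid bar and front bar are visible in both, so I'll zoom in.

```bash
python3 - <<'E'
import cv2
a=cv2.imread("pics/top0.png")[105:215,245:385]; cv2.imwrite("pics/topz.png",cv2.resize(a,None,fx=5,fy=5,interpolation=cv2.INTER_CUBIC))
a=cv2.imread("pics/scene0.png")[165:275,295:435]; cv2.imwrite("pics/scenez.png",cv2.resize(a,None,fx=5,fy=5,interpolation=cv2.INTER_CUBIC))
E
```

```text
(no output)
```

View pics/topz.png

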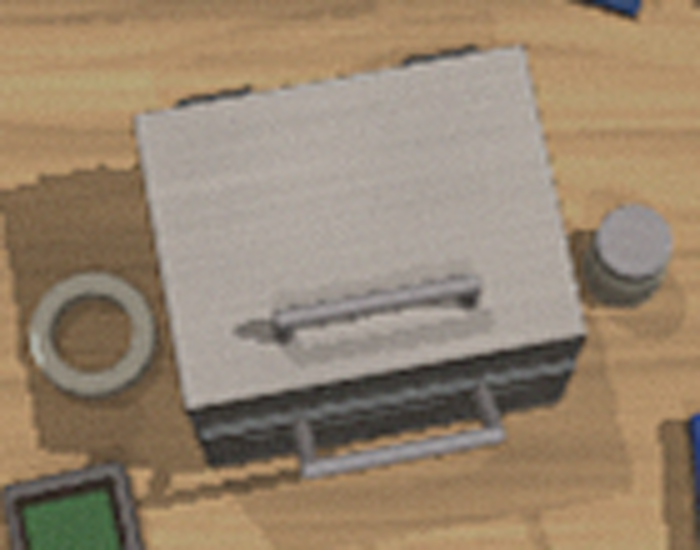

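View pics/scenez.png

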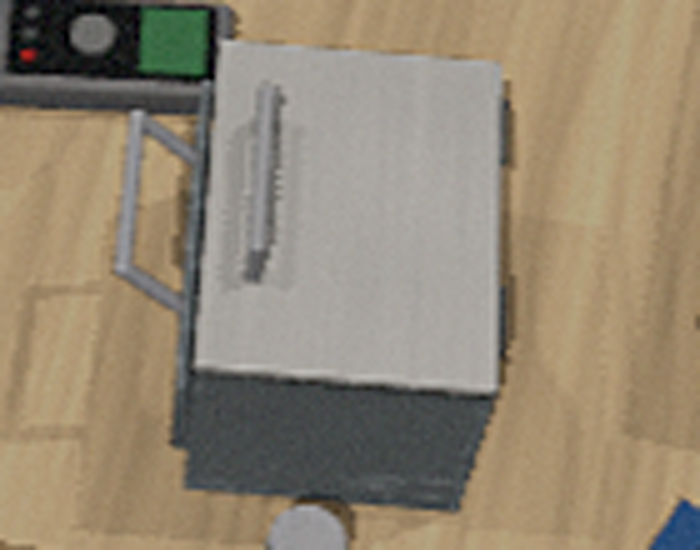

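Top zoom: lid corners at (137,117), (521,47), (585,335) and (188,408); front bar (305,470)–(505,433); lid bar (280,320)–(475,287). Scene zoom: lid corners at (225,42), (500,64), (495,390) and (197,368); front bar (137,118)–(122,268). The front looks slightly ajar. Next I'll triangulate.

```bash
cat > h.py <<'E'
import numpy as np
def ray(c,u,v):
    E=np.array(c["extrinsics"]); d=np.array([(u-c["cx"])/c["fx"],-(v-c["cy"])/c["fy"],-1.])
    return E[:3,3],E[:3,:3]@d
def plane(c,u,v,z):
    o,d=ray(c,u,v); return o+d*(z-o[2])/d[2]
def tri(c1,p1,c2,p2):
    o1,d1=ray(c1,*p1);o2,d2=ray(c2,*p2)
    t=np.linalg.lstsq(np.c_[d1,-d2],o2-o1,rcond=None)[0]
    a=o1+d1*t[0];b=o2+d2*t[1];return (a+b)/2,np.linalg.norm(a-b)
def proj(c,P):
    E=np.array(c["extrinsics"]); q=E[:3,:3].T@(np.asarray(P)-E[:3,3]); return c["cx"]+c["fx"]*q[0]/-q[2], c["cy"]-c["fy"]*q[1]/-q[2]
E
python3 - <<'E'
from h import *
from station import robot
np.set_printoptions(precision=4,suppress=True)
T=robot.capture("top");S=robot.capture("scene")
t=lambda p:(245+p[0]/5-.4,105+p[1]/5-.4); s=lambda p:(295+p[0]/5-.4,165+p[1]/5-.4)
tc=[(137,117),(521,47),(585,335),(188,408)]  # BL,BR,FR,FL
sc=[(500,64),(495,390),(197,368),(225,42)]
A=[];
for a,b in zip(tc,sc):
    p=plane(T,*t(a),.202);q=plane(S,*s(b),.202);print(p,q,tri(T,t(a),S,s(b)));A.append((p+q)/2)
A=np.array(A);print("centre",A.mean(0)); d=(A[0]+A[1]-A[2]-A[3]);print("yaw",np.arctan2(d[1],d[0])); d=(A[0]+A[3]-A[1]-A[2]);print("yaw2",np.arctan2(-d[0],d[1]))
for n,a,b in (("fL",(305,470),(137,118)),("fR",(505,433),(122,268)),("lL",(280,320),(268,88)),("lR",(475,287),(257,250))):
    print(n,tri(T,t(a),S,s(b)))
for a in [(282,320),(475,287)]: print(plane(T,*t(a),.244))
E
```

```text
[0.8045 0.1998 0.202 ] [0.8057 0.2    0.202 ] (array([0.8053, 0.2002, 0.2012]), np.float64(0.001119126881586414))
[ 0.8468 -0.0508  0.202 ] [ 0.8481 -0.0529  0.202 ] (array([ 0.8483, -0.0511,  0.1984]), np.float64(0.00011311802191742284))
[ 0.6522 -0.0844  0.202 ] [ 0.6558 -0.088   0.202 ] (array([ 0.6547, -0.0848,  0.1948]), np.float64(0.0013618837204172887))
[0.6107 0.1682 0.202 ] [0.6137 0.1673 0.202 ] (array([0.6124, 0.169 , 0.1985]), np.float64(0.0021119686727193556))
centre [0.7297 0.0574 0.202 ]
yaw 0.1703263588238491
yaw2 0.16493494516654833
fL (array([0.5694, 0.0947, 0.1947]), np.float64(0.0026077251016274733))
fR (array([ 0.5894, -0.0308,  0.206 ]), np.float64(0.0008752102037017852))
lL (array([0.6552, 0.1078, 0.2475]), np.float64(0.0010654172767534892))
lR (array([ 0.6757, -0.013 ,  0.24  ]), np.float64(0.0016870715950945876))
[0.6556 0.1064 0.244 ]
[ 0.6738 -0.0132  0.244 ]
```

Emit:
play_rows(
  rows=[
    [[0,0,1.3],[0,0,-0.015],120],
    [[0,0,1.3],[0,0,-0.015],120],
    [[0,0,1.3],[0,0,-0.015],120],
    [[0,0,1.3],[0,0,-0.015],120],
    [[0,0,1.3],[0,0,-0.015],120],
    [[0,0,1.3],[0,0,-0.015],120],
    [[0,0,1.3],[0,0,-0.015],120],
    [[0,0,1.3],[0,0,0],120],
  ],
)

```text
t: 1.2
eef_pos: [0.1974, 0.5907, 0.3233]
tool_rot: [0.662, 0.749, -0.004, 0.001]
wrist_force: [1.0, 0.5, -0.3]
finger_gap: 0.0451
```

```bash
cat >> h.py <<'E'
from scipy.spatial.transform import Rotation as R
C=np.array([.730,.058,0]);YAW=.168
EX=np.array([np.cos(YAW),np.sin(YAW),0]);EY=np.array([-np.sin(YAW),np.cos(YAW),0])
np.set_printoptions(precision=4,suppress=True)
def report(s,target=None):
    r=R.from_quat(s["tool_rot"]);M=r.as_matrix();p=s["eef_pos"];g=p-M[:,2]*.005
    print("t",s["t"],"p",p,"gap",s["finger_gap"],"F",s["wrist_force"],"q",s["q"])
    print("grasp pt chest frame",(g-C)@EX,(g-C)@EY,g[2],"toolz",M[:,2])
    want=np.c_[np.cross(EX,[0,0,-1]),EX,[0,0,-1]]
    print("turn needed (units)",np.degrees((r.inv()*R.from_matrix(want)).as_rotvec())/6)
    if target is not None:
        w=C+EX*target[0]+EY*target[1]+np.array([0,0,target[2]])
        print("shift tool axes",M.T@(w-g))
E
python3 -c "
from h import *
from station import robot
report(robot.read_state(),(-.153,0,.29))"
```

```text
t 1.2 p [0.1974 0.5907 0.3233] gap 0.045084114079962594 F [ 0.9522  0.4896 -0.2557] q [1.1446 0.2463 0.1505 1.4832 0.     2.5926]
grasp pt chest frame -0.4360361609826962 0.6143242289787014 0.3283315585611935 toolz [-0.0034 -0.0075 -1.    ]
turn needed (units) [-0.0427  0.0659 -0.4316]
shift tool axes [-0.6006  0.3107  0.0412]
```

Emit:
play_rows(
  rows=[
    [[0,0,-0.2],[-0.05,0.026,0],120],
    [[0,0,-0.2],[-0.05,0.026,0],120],
    [[0,0,0],[-0.05,0.026,0],120],
    [[0,0,0],[-0.05,0.026,0],120],
    [[0,0,0],[-0.05,0.026,0],120],
    [[0,0,0],[-0.05,0.026,0],120],
    [[0,0,0],[-0.05,0.026,0],120],
    [[0,0,0],[-0.05,0.026,0],120],
  ],
)

```text
t: 2.2
eef_pos: [0.4715, 0.2213, 0.3234]
tool_rot: [0.643, 0.766, -0.003, 0.001]
wrist_force: [0.5, 0.1, -0.8]
finger_gap: 0.0449
```

```bash
python3 -c "
from h import *
from station import robot
report(robot.read_state(),(-.153,0,.29))"
```

```text
t 2.2 p [0.4715 0.2213 0.3234] gap 0.04485980337086644 F [ 0.5129  0.1163 -0.755 ] q [ 0.3181  0.0564 -0.0713  1.4474 -0.0058  1.7152]
grasp pt chest frame -0.227572720408247 0.2042566226432213 0.32840418533149424 toolz [-0.0023 -0.0068 -1.    ]
turn needed (units) [-0.0327  0.0605  0.0541]
shift tool axes [-0.2044  0.0735  0.0394]
```

Emit:
play_rows(
  rows=[
    [[0,0,0],[-0.045,0.016,0.005],120],
    [[0,0,0.05],[-0.045,0.016,0.005],120],
    [[0,0,0],[-0.045,0.016,0.005],120],
    [[0,0,0],[-0.045,0.016,0.005],120],
    [[0,0,0],[-0.025,0.01,0.01],120],
    [[0,0,0],[0,0,0.005],120],
  ],
)

```text
t: 2.95
eef_pos: [0.5835, 0.021, 0.2874]
tool_rot: [0.648, 0.762, -0.003, 0.001]
wrist_force: [0.1, -0.0, -0.2]
finger_gap: 0.0451
```

```bash
python3 - <<'E'
from h import *
from station import robot
import cv2
s=robot.read_state()
report(s,(-.153,0,.20))
w=robot.capture("wrist");cv2.imwrite("pics/w1.png",w["img"]);print(w["hand_eye"])
E
```

```text
t 2.95 p [0.5835 0.021  0.2874] gap 0.04512935611757096 F [ 0.0673 -0.0447 -0.2051] q [-0.0713  0.1778 -0.008   1.3866 -0.0064  1.3378]
grasp pt chest frame -0.15055514182946234 -0.011935223264971576 0.2923621742035852 toolz [-0.0021 -0.0063 -1.    ]
turn needed (units) [-0.0295  0.056  -0.0602]
shift tool axes [ 0.0125 -0.0022  0.0923]
[[ 0.0005  0.9503  0.3114  0.0812]
 [ 1.     -0.0003 -0.0005  0.0021]
 [-0.0004  0.3114 -0.9503 -0.1558]
 [ 0.      0.      0.      1.    ]]
```

View pics/w1.png

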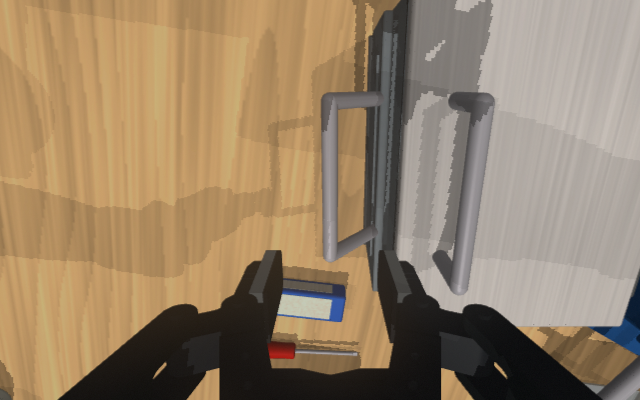

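The wrist view shows the front bar from (328,98) to (331,258), between the jaw columns 270 and 385. The lid bar runs from (484,100) to (459,290). I'll check both by casting rays.

```bash
cat >> h.py <<'E'
def wcam(w,s):
    T=np.eye(4);T[:3,:3]=R.from_quat(s["tool_rot"]).as_matrix();T[:3,3]=s["eef_pos"]
    w=dict(w);w["extrinsics"]=T@np.array(w["hand_eye"]);return w
def cf(p): return np.array([(p-C)@EX,(p-C)@EY,p[2]])
E
python3 - <<'E'
from h import *
from station import robot
s=robot.read_state();w=wcam(robot.capture("wrist"),s)
for u,v,z in [(328,103,.2),(331,255,.2),(330,180,.2),(482,103,.244),(460,285,.244),(402,20,.202),(395,290,.202)]: print(cf(plane(w,u,v,z)))
T=robot.capture("top")
E
```

```text
[-0.1502  0.0606  0.2   ]
[-0.1485 -0.0579  0.2   ]
[-0.149  0.005  0.2  ]
[-0.062   0.0621  0.244 ]
[-0.0603 -0.0576  0.244 ]
[-0.1023  0.1119  0.202 ]
[-0.0953 -0.0896  0.202 ]
```

Emit:
play_rows(
  rows=[
    [[0,0,0],[0.006,0,0.02],120],
    [[0,0,0],[0.006,0,0.025],120],
    [[0,0,0],[0,0,0.025],120],
    [[0,0,0],[0,0,0.018],120],
    [[0,0,0],[0,0,0.006],120],
  ],
)

```text
t: 3.72
eef_pos: [0.5803, 0.0409, 0.1963]
tool_rot: [0.643, 0.766, -0.0, 0.004]
wrist_force: [0.2, 0.1, 0.1]
finger_gap: 0.0456
```

```bash
python3 - <<'E'
from h import *
from station import robot
import cv2
s=robot.read_state()
report(s,(-.150,0,.20))
w=robot.capture("wrist");cv2.imwrite("pics/w2.png",w["img"])
E
```

```text
t 3.725 p [0.5803 0.0409 0.1963] gap 0.04559988671523513 F [0.1998 0.1043 0.0604] q [-0.0383  0.2095 -0.1612  1.1945 -0.0046  1.3592]
grasp pt chest frame -0.15050965791942672 0.008202876859051817 0.20128406058131407 toolz [ 0.0054 -0.0049 -1.    ]
turn needed (units) [0.0426 0.0544 0.05  ]
shift tool axes [-0.0082  0.0005  0.0013]
```

View pics/w2.png

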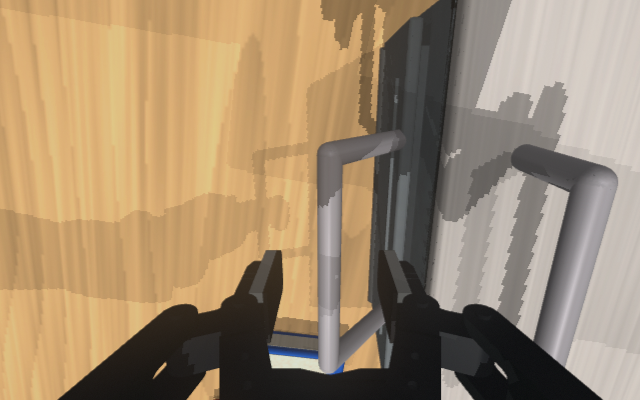

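The bar at column 330 is centred between the pads, at their height. Closing now.

Emit:
play_rows(
  rows=[
    [[0,0,0],[-0.004,0,0],255],
    [[0,0,0],[0,0,0],255],
    [[0,0,0],[0,0,0],255],
    [[0,0,0],[0,0,0],255],
    [[0,0,0],[0,0,0],255],
  ],
)

```text
t: 4.4
eef_pos: [0.5832, 0.0363, 0.1993]
tool_rot: [0.643, 0.765, 0.002, 0.006]
wrist_force: [1.0, -0.5, 0.1]
finger_gap: -0.0001
```

```bash
python3 - <<'E'
from h import *
from station import robot
report(robot.read_state(),(-.150,0,.20))
prev=None
for th in np.linspace(.03,1.32,17):
    b=np.array([-.106-.042*np.cos(th)-.145*np.sin(th), .055+.145*np.cos(th)-.042*np.sin(th)])
    if prev is not None: print(round(th,3),b,"d tool y,z",(b-prev)*[1,-1])
    prev=b
E
```

```text
t 4.4 p [0.5832 0.0363 0.1993] gap -6.342354835544226e-05 F [ 1.0052 -0.4671  0.1152] q [-0.046   0.2086 -0.1558  1.1955 -0.0045  1.3521]
grasp pt chest frame -0.14835760210488205 0.0032051332820499734 0.2043423891128604 toolz [ 0.0107 -0.005  -0.9999]
turn needed (units) [0.0923 0.0645 0.0447]
shift tool axes [-0.0032 -0.0017  0.0043]
0.111 [-0.1638  0.1945] d tool y,z [-0.0114  0.0042]
0.191 [-0.1748  0.1894] d tool y,z [-0.011   0.0051]
0.272 [-0.1854  0.1834] d tool y,z [-0.0106  0.006 ]
0.353 [-0.1955  0.1766] d tool y,z [-0.0101  0.0068]
0.433 [-0.205  0.169] d tool y,z [-0.0095  0.0076]
0.514 [-0.2138  0.1606] d tool y,z [-0.0089  0.0083]
0.594 [-0.222   0.1516] d tool y,z [-0.0082  0.009 ]
0.675 [-0.2294  0.142 ] d tool y,z [-0.0074  0.0097]
0.756 [-0.236   0.1317] d tool y,z [-0.0066  0.0102]
0.836 [-0.2418  0.121 ] d tool y,z [-0.0058  0.0107]
0.917 [-0.2466  0.1099] d tool y,z [-0.0049  0.0111]
0.998 [-0.2506  0.0984] d tool y,z [-0.004   0.0115]
1.078 [-0.2536  0.0866] d tool y,z [-0.003   0.0118]
1.159 [-0.2557  0.0746] d tool y,z [-0.0021  0.012 ]
1.239 [-0.2568  0.0625] d tool y,z [-0.0011  0.0121]
1.32 [-0.2569  0.0503] d tool y,z [-0.0001  0.0122]
```

The gap closed to 0, so I may have missed the bar. I'll look.

```bash
python3 - <<'E'
from station import robot
import cv2
w=robot.capture("wrist");cv2.imwrite("pics/w3.png",w["img"])
a=robot.capture("scene")["img"][140:280,270:450];cv2.imwrite("pics/s3.png",cv2.resize(a,None,fx=4,fy=4,interpolation=cv2.INTER_CUBIC))
E
```

```text
(no output)
```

View pics/w3.png

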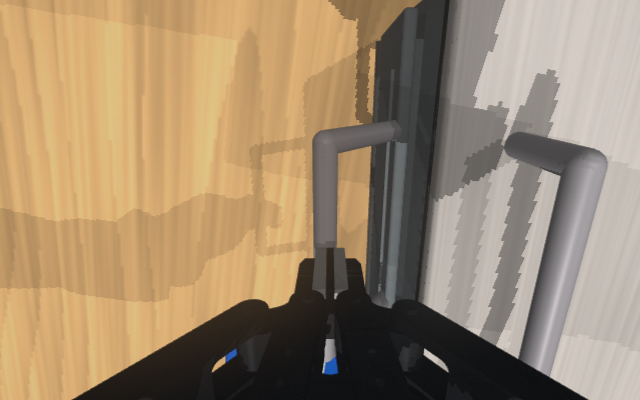

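View pics/s3.png

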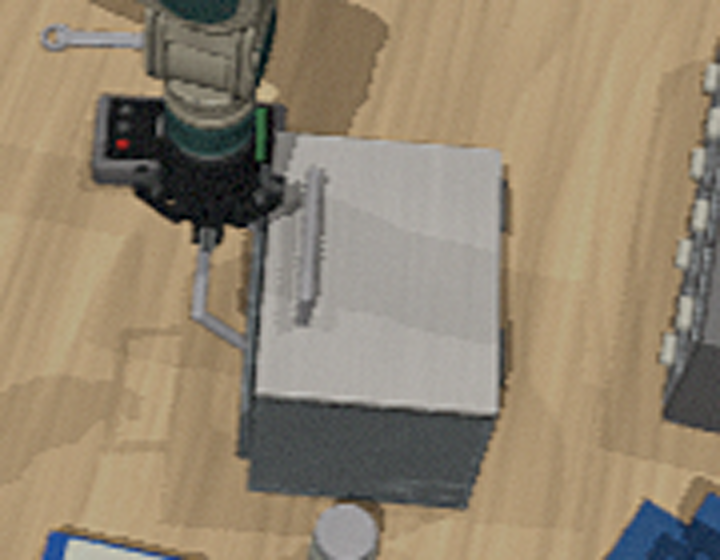

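```bash
python3 - <<'E'
import cv2
a=cv2.imread("pics/w3.png")[200:390,240:430];cv2.imwrite("pics/w3z.png",cv2.resize(a,None,fx=3,fy=3,interpolation=cv2.INTER_CUBIC)*1)
E
```

```text
(no output)
```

View pics/w3z.png

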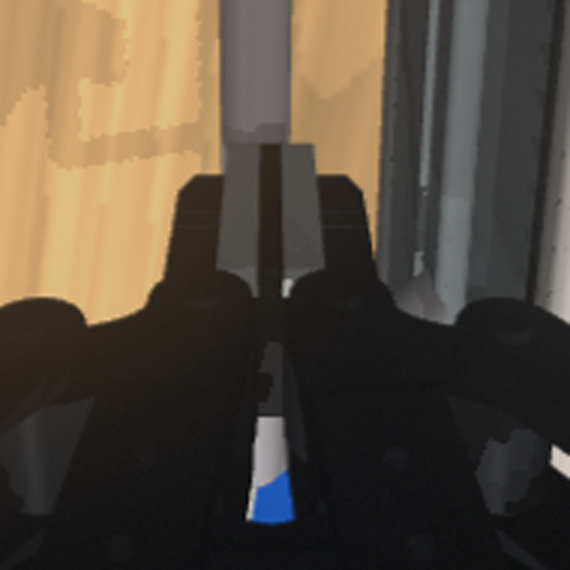

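The pads are shut above the bar: it disappears under the tips at (325,248). The bar is lower than I assumed, so I'll triangulate its height from the two wrist views.

```bash
python3 - <<'E'
from h import *
from station import robot
s=robot.read_state();w=robot.capture("wrist");print(w["fx"],w["cx"],w["cy"])
P={1:([0.5835,0.021,0.2874],[0.648,0.762,-0.003,0.001]),2:([0.5803,0.0409,0.1963],[0.643,0.766,0,0.004])}
c={k:wcam(w,dict(eef_pos=np.array(v[0]),tool_rot=np.array(v[1]))) for k,v in P.items()}
for a,b in [((328,99),(328,150)),((331,256),(331,366)),((483,100),(598,180))]:
    p,e=tri(c[1],a,c[2],b);print(cf(p),e)
# top+scene again more carefully: front bar ends now
E
```

```text
333.98492095340896 329.7457245131839 198.6052398260199
[-0.1494  0.062   0.1947] 4.9699681937200624e-05
[-0.1475 -0.0581  0.2038] 0.0007955979593514515
[-0.0626  0.0626  0.2485] 0.00020840059367349187
```

```bash
python3 - <<'E'
from h import *
from station import robot
s=robot.read_state();print(s["eef_pos"],s["tool_rot"],s["finger_gap"],s["wrist_force"]);w=wcam(robot.capture("wrist"),s)
for th in (0,.03,.06,.1,.2,.3):
    for y in (.06,.02):
        b=np.array([-.106-.042*np.cos(th)-.145*np.sin(th), .055+.145*np.cos(th)-.042*np.sin(th)])
        P=C+EX*(b[0]+.002)+EY*y+np.array([0,0,b[1]]);print(th,y,proj(w,P))
M=R.from_quat(s["tool_rot"]).as_matrix()
for l in [(0,0,0),(.011,0,.014),(-.011,0,.014),(.011,0,-.005),(.011,0,-.02)]: print(l,proj(w,s["eef_pos"]+M@np.array(l)))
E
```

```text
[0.5831 0.0364 0.1991] [0.6435 0.7655 0.0014 0.0055] -0.00012777091667769686 [ 0.3522  0.1789 -0.4344]
0 0.06 (np.float64(330.90173497441714), np.float64(144.77380148155572))
0 0.02 (np.float64(330.392889442707), np.float64(224.63115510624965))
0.03 0.06 (np.float64(321.5761223564191), np.float64(144.2708841234016))
0.03 0.02 (np.float64(321.77469991435123), np.float64(223.59266676488673))
0.06 0.06 (np.float64(312.493895576567), np.float64(143.73147013453698))
0.06 0.02 (np.float64(313.37093476291255), np.float64(222.47093204548796))
0.1 0.06 (np.float64(300.8022327272429), np.float64(142.9600710080615))
0.1 0.02 (np.float64(302.53460541215645), np.float64(220.85506493463632))
0.2 0.06 (np.float64(273.9382936950259), np.float64(140.8113234067266))
0.2 0.02 (np.float64(277.53662848269863), np.float64(216.2973996004579))
0.3 0.06 (np.float64(250.84521298514272), np.float64(138.4306891584435))
0.3 0.02 (np.float64(255.8942163377081), np.float64(211.17169932483625))
(0, 0, 0) (np.float64(325.3931880794484), np.float64(253.79267187422417))
(0.011, 0, 0.014) (np.float64(325.62659109794964), np.float64(223.80920621240384))
(-0.011, 0, 0.014) (np.float64(325.7568782213063), np.float64(259.6446486530485))
(0.011, 0, -0.005) (np.float64(325.1924004398877), np.float64(238.53136990189546))
(0.011, 0, -0.02) (np.float64(324.77620848741986), np.float64(252.6432489502148))
```

```bash
python3 - <<'E'
from h import *
from station import robot
import cv2
s=robot.read_state();S=robot.capture("scene");T=robot.capture("top")
M=R.from_quat(s["tool_rot"]).as_matrix()
for l in [(0,0,0),(-.011,0,.014),(.011,0,.014),(-.011,0,-.02)]:
    P=s["eef_pos"]+M@np.array(l);u,v=proj(S,P);print(l,P,(u,v),"zoomed8",(u-300)*8,(v-170)*8, "top",proj(T,P))
a=S["img"][170:240,300:380];cv2.imwrite("pics/s3z.png",cv2.resize(a,None,fx=8,fy=8,interpolation=cv2.INTER_CUBIC))
a=T["img"][160:215,270:350];cv2.imwrite("pics/t3z.png",cv2.resize(a,None,fx=8,fy=8,interpolation=cv2.INTER_CUBIC))
E
```

```text
(0, 0, 0) [0.583  0.0364 0.1991] (np.float64(321.9978933227418), np.float64(202.18374555858114)) zoomed8 175.9831465819343 257.4699644686491 top (np.float64(324.18471058710054), np.float64(194.0036439742812))
(-0.011, 0, 0.014) [0.5851 0.0255 0.1852] (np.float64(321.70244938113836), np.float64(207.005694454102)) zoomed8 173.61959504910692 296.0455556328161 top (np.float64(327.54490531401433), np.float64(194.1514769042723))
(0.011, 0, 0.014) [0.5813 0.0471 0.185 ] (np.float64(322.21006318359315), np.float64(201.5499505476806)) zoomed8 177.6805054687452 252.39960438144476 top (np.float64(320.7706252136684), np.float64(195.48456128788834))
(-0.011, 0, -0.02) [0.5847 0.0256 0.2192] (np.float64(321.79850997676897), np.float64(201.92067856330354)) zoomed8 174.38807981415175 255.36542850642832 top (np.float64(327.6931528911311), np.float64(192.1292232118691))
```

View pics/s3z.png

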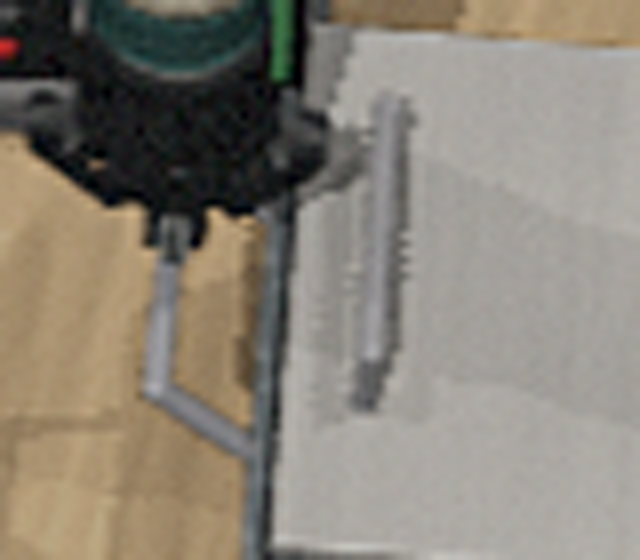

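View pics/t3z.png

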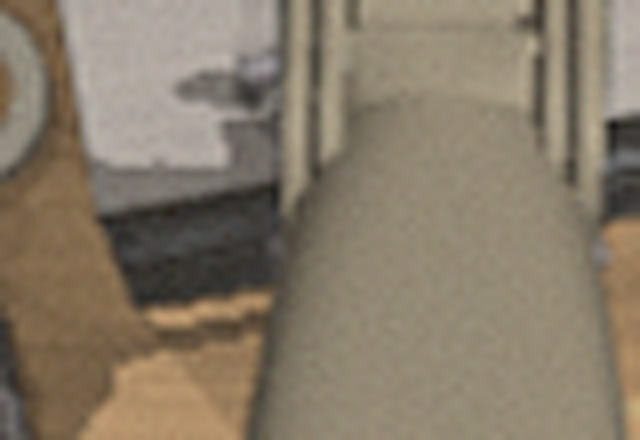

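Both the scene view (tips at about row 260 in the 8x zoom) and the wrist view (tips at row 248) put the real fingertips about 16 mm behind the reported TCP, not 14 mm ahead of it. The bar sits just below the tips. I'll reopen, go about 33 mm lower and check.

Emit:
play_rows(
  rows=[
    [[0,0,0],[0,0,-0.008],120],
    [[0,0,0],[0,0,0],120],
    [[0.1,0.05,0],[0,0,0],120],
    [[0,0,0],[0,0,0],120],
  ],
)

```text
t: 5.2
eef_pos: [0.5831, 0.0365, 0.2078]
tool_rot: [0.643, 0.766, -0.001, -0.0]
wrist_force: [-1.3, -0.3, 0.4]
finger_gap: 0.0453
```

```bash
python3 - <<'E'
from h import *
from station import robot
import cv2
s=robot.read_state()
report(s,(-.150,0,.171))
w=robot.capture("wrist");cv2.imwrite("pics/w4.png",w["img"])
E
```

```text
t 5.2 p [0.5831 0.0365 0.2078] gap 0.04531760187708857 F [-1.2817 -0.328   0.4125] q [-0.0473  0.2118 -0.1335  1.2269 -0.0015  1.3506]
grasp pt chest frame -0.1484494222654478 0.0033730693774258673 0.212817446281596 toolz [-0.0015 -0.0014 -1.    ]
turn needed (units) [-0.0163  0.0111  0.0469]
shift tool axes [-0.0033 -0.0015  0.0418]
```

View pics/w4.png

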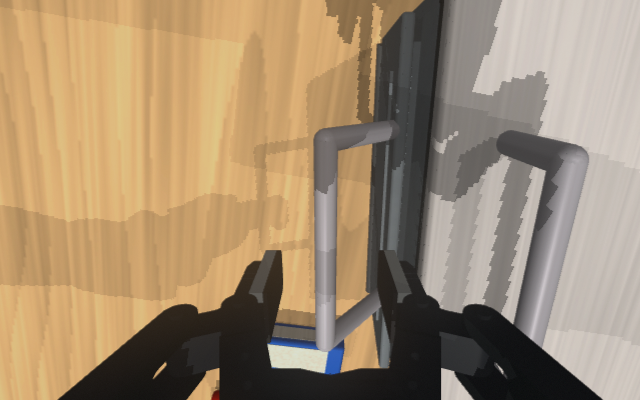

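Emit:
play_rows(
  rows=[
    [[0,0,0],[-0.002,-0.001,0.012],130],
    [[0,0,0],[0,0,0.012],130],
    [[0,0,0],[0,0,0.01],130],
    [[0,0,0],[0,0,0.004],130],
  ],
)

```text
t: 5.75
eef_pos: [0.5812, 0.0341, 0.166]
tool_rot: [0.643, 0.765, -0.002, -0.001]
wrist_force: [0.3, 0.3, 0.0]
finger_gap: 0.042
```

```bash
python3 - <<'E'
from h import *
from station import robot
import cv2
s=robot.read_state()
report(s,(-.150,0,.171))
w=robot.capture("wrist");cv2.imwrite("pics/w5.png",w["img"])
S=robot.capture("scene")
a=S["img"][170:240,300:380];cv2.imwrite("pics/s5z.png",cv2.resize(a,None,fx=8,fy=8,interpolation=cv2.INTER_CUBIC))
E
```

```text
t 5.75 p [0.5812 0.0341 0.166 ] gap 0.04199580810129456 F [0.3118 0.3366 0.0402] q [-0.0515  0.2369 -0.1929  1.1447 -0.0015  1.3465]
grasp pt chest frame -0.15066964463358942 0.0013620937749914295 0.17100174079119873 toolz [-0.0037 -0.0013 -1.    ]
turn needed (units) [-0.0374  0.0066  0.0459]
shift tool axes [-0.0014  0.0007  0.    ]
```

View pics/w5.png

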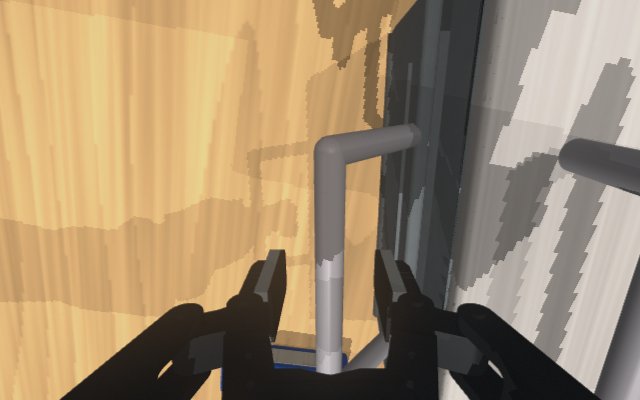

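View pics/s5z.png

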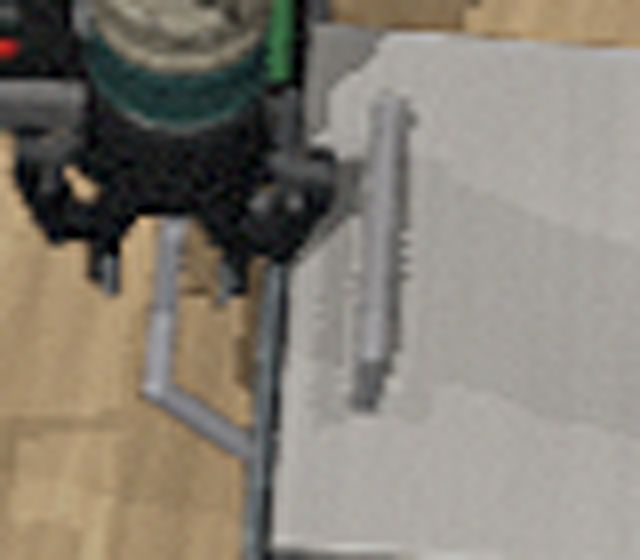

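The pads now straddle the bar. Closing again.

Emit:
play_rows(
  rows=[
    [[0,0,0],[0,0,0],255],
    [[0,0,0],[0,0,0],255],
    [[0,0,0],[0,0,0],255],
    [[0,0,0],[0,0,0],255],
  ],
)

```text
t: 6.35
eef_pos: [0.5816, 0.0341, 0.1671]
tool_rot: [0.644, 0.765, -0.002, -0.001]
wrist_force: [1.0, -0.1, -1.0]
finger_gap: 0.01
```

```bash
python3 - <<'E'
from h import *
from station import robot
import cv2
s=robot.read_state()
report(s,(-.150,0,.171))
w=robot.capture("wrist");cv2.imwrite("pics/w6.png",w["img"])
E
```

```text
t 6.35 p [0.5816 0.0341 0.1671] gap 0.010001457415695603 F [ 1.0158 -0.116  -0.957 ] q [-0.0514  0.2361 -0.1915  1.1459 -0.0017  1.3468]
grasp pt chest frame -0.15031039333907548 0.0013081247895683648 0.1720563520790485 toolz [-0.0029 -0.0016 -1.    ]
turn needed (units) [-0.0296  0.01    0.0441]
shift tool axes [-0.0013  0.0003  0.0011]
```

View pics/w6.png

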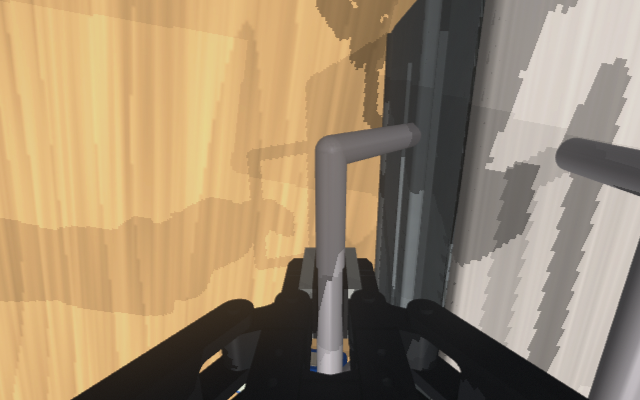

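The bar is gripped (gap 10 mm). Pulling along the arc.

Emit:
play_rows(
  rows=[
    [[0,0,0],[0,-0.0114,0.004],255],
    [[0,0,0],[0,-0.011,0.005],255],
    [[0,0,0],[0,-0.0106,0.006],255],
    [[0,0,0],[0,-0.0101,0.007],255],
    [[0,0,0],[0,-0.0095,0.0076],255],
    [[0,0,0],[0,-0.009,0.0083],255],
  ],
)

```text
t: 7.15
eef_pos: [0.5372, 0.0266, 0.1419]
tool_rot: [0.643, 0.766, 0.016, 0.013]
wrist_force: [-3.2, 2.3, 10.3]
finger_gap: 0.0098
```

```bash
cat >>h.py <<'E'
OFF=.032; DX=.002  # bar height above TCP; chest x correction
def bar(th): return np.array([-.106+DX-.042*np.cos(th)-.145*np.sin(th), .055+.145*np.cos(th)-.042*np.sin(th)])
def ang(s):
    c=cf(s["eef_pos"]); b=np.array([c[0]+.106-DX,c[2]+OFF-.055])  # from hinge
    M=R.from_quat(s["tool_rot"]).as_matrix(); b-=0
    return np.arctan2(-b[0],b[1])-np.arctan2(.042,.145), np.hypot(*b), np.hypot(.042,.145)
E
python3 - <<'E'
from h import *
from station import robot
s=robot.read_state();report(s);print(ang(s))
E
```

```text
t 7.15 p [0.5372 0.0266 0.1419] gap 0.009781116808385292 F [-3.2224  2.3008 10.3195] q [-0.0765  0.1498 -0.3556  1.026   0.0103  1.3199]
grasp pt chest frame -0.19556783802921274 0.0013302400228328327 0.14691428364300063 toolz [ 0.04    0.0073 -0.9992]
turn needed (units) [ 0.3884 -0.0036  0.0626]
(np.float64(0.37316867838541995), np.float64(0.14996355376660644), np.float64(0.1509602596712128))
```

Emit:
play_rows(
  rows=[
    [[0.1,0,0],[0,-0.0115,0.009],255],
    [[0.1,0,0],[0,-0.011,0.01],255],
    [[0.1,0,0],[0,-0.01,0.011],255],
    [[0.1,0,0],[0,-0.009,0.0115],255],
    [[0.1,0,0],[0,-0.0085,0.012],255],
    [[0.1,0,0],[0,-0.0075,0.0125],255],
  ],
)

```text
t: 7.9
eef_pos: [0.489, 0.0185, 0.0779]
tool_rot: [0.642, 0.766, 0.0, -0.001]
wrist_force: [7.2, 3.3, -0.7]
finger_gap: 0.0101
```

```bash
python3 - <<'E'
from h import *
from station import robot
s=robot.read_state();report(s);print(ang(s))
E
```

```text
t 7.9 p [0.489  0.0185 0.0779] gap 0.010083955559671924 F [ 7.1687  3.2665 -0.7019] q [-0.0954  0.1613 -0.4944  0.9159  0.0015  1.3   ]
grasp pt chest frame -0.24422838964724186 0.0013188390773316576 0.0828862309644895 toolz [-0.0006  0.0016 -1.    ]
turn needed (units) [-0.0034 -0.0159  0.0711]
(np.float64(0.9157854799586498), np.float64(0.15058886799700788), np.float64(0.1509602596712128))
```

Emit:
play_rows(
  rows=[
    [[0,0,0],[0,-0.004,0.0125],255],
    [[0,0,0],[0,-0.003,0.0125],255],
    [[0,0,0],[0,-0.002,0.0125],255],
    [[0,0,0],[0,-0.001,0.012],255],
    [[0,0,0],[0,0,0.01],255],
  ],
)

```text
t: 8.52
eef_pos: [0.4784, 0.0166, 0.0163]
tool_rot: [0.642, 0.766, -0.0, -0.001]
wrist_force: [-15.2, 5.1, 63.3]
finger_gap: 0.01
```

```bash
python3 - <<'E'
from h import *
from station import robot
s=robot.read_state();report(s);print(ang(s))
E
```

```text
t 8.525 p [0.4784 0.0166 0.0163] gap 0.009957644664411236 F [-15.1955   5.0652  63.3171] q [-0.1013  0.2276 -0.5736  0.7719  0.0013  1.2942]
grasp pt chest frame -0.25499548847751335 0.001234470181365667 0.021317122861652837 toolz [-0.0021  0.0015 -1.    ]
turn needed (units) [-0.0173 -0.0178  0.0696]
(np.float64(1.3330841604073485), np.float64(0.15115239238271208), np.float64(0.1509602596712128))
```

The panel is at the stop: θ≈1.3 and 63 N upward. I'll relieve it and swing back up the arc.

Emit:
play_rows(
  rows=[
    [[0,0,0],[0,0,-0.004],255],
    [[0,0,0],[0,0.001,-0.012],255],
    [[0,0,0],[0,0.002,-0.0125],255],
    [[0,0,0],[0,0.003,-0.0125],255],
    [[0,0,0],[0,0.004,-0.0125],255],
    [[0,0,0],[0,0.005,-0.0125],255],
  ],
)

```text
t: 9.28
eef_pos: [0.487, 0.0179, 0.072]
tool_rot: [0.643, 0.766, -0.007, -0.006]
wrist_force: [7.7, 1.9, -8.3]
finger_gap: 0.0096
```

```bash
python3 - <<'E'
from h import *
from station import robot
import cv2
s=robot.read_state();report(s);print(ang(s))
S=robot.capture("scene")
a=S["img"][140:280,270:450];cv2.imwrite("pics/s7z.png",cv2.resize(a,None,fx=4,fy=4,interpolation=cv2.INTER_CUBIC))
E
```

```text
t 9.275 p [0.487  0.0179 0.072 ] gap 0.009574048053874157 F [ 7.7334  1.8905 -8.3394] q [-0.0935  0.1766 -0.4907  0.9209 -0.004   1.3028]
grasp pt chest frame -0.24618153127927245 0.0010916924047888177 0.07696367781751126 toolz [-0.0176 -0.0024 -0.9998]
turn needed (units) [-0.1699 -0.0063  0.0622]
(np.float64(0.9573902212706427), np.float64(0.1504606880118639), np.float64(0.1509602596712128))
```

View pics/s7z.png

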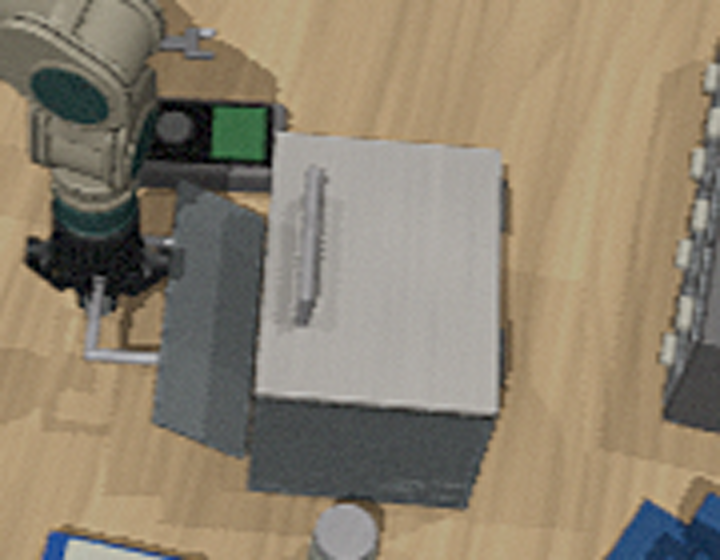

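The panel is partway up with the bar still gripped and nothing disturbed. Continuing upward.

Emit:
play_rows(
  rows=[
    [[0,0,0],[0,0.006,-0.0135],255],
    [[0,0,0],[0,0.007,-0.013],255],
    [[0,0,0],[0,0.008,-0.0125],255],
    [[0,0,0],[0,0.009,-0.0115],255],
    [[-0.1,0,0],[0,0.0095,-0.011],255],
    [[-0.1,0,0],[0,0.0105,-0.01],255],
  ],
)

```text
t: 10.07
eef_pos: [0.5268, 0.0246, 0.1342]
tool_rot: [0.643, 0.766, -0.011, -0.008]
wrist_force: [-0.4, -3.1, -8.4]
finger_gap: 0.0102
```

```bash
python3 - <<'E'
from h import *
from station import robot
s=robot.read_state();report(s);print(ang(s))
E
```

```text
t 10.075 p [0.5268 0.0246 0.1342] gap 0.01021627000942554 F [-0.4115 -3.0885 -8.3578] q [-0.0714  0.1846 -0.3309  1.0811 -0.0077  1.3261]
grasp pt chest frame -0.20577928920180474 0.0010989333417876232 0.1391702429800835 toolz [-0.0263 -0.0058 -0.9996]
turn needed (units) [-0.2567  0.0122  0.0518]
(np.float64(0.46003700783897855), np.float64(0.15081650968391253), np.float64(0.1509602596712128))
```

Emit:
play_rows(
  rows=[
    [[-0.1,0,0],[0,0.011,-0.0085],255],
    [[-0.1,0,0],[0,0.0115,-0.008],255],
    [[-0.1,0,0],[0,0.012,-0.007],255],
    [[-0.1,0,0],[0,0.012,-0.006],255],
    [[0,0,0],[0,0.0125,-0.005],255],
  ],
)

```text
t: 10.7
eef_pos: [0.5855, 0.0345, 0.1694]
tool_rot: [0.643, 0.765, 0.003, 0.005]
wrist_force: [-0.9, -3.7, -14.3]
finger_gap: 0.0098
```

```bash
python3 - <<'E'
from h import *
from station import robot
s=robot.read_state();report(s);print(ang(s))
E
```

```text
t 10.7 p [0.5855 0.0345 0.1694] gap 0.009753692150830197 F [ -0.9333  -3.654  -14.3365] q [-0.0512  0.2314 -0.1924  1.1358 -0.0002  1.3468]
grasp pt chest frame -0.14647235013733712 0.0010188834759317247 0.1744495145929655 toolz [ 0.0113 -0.0008 -0.9999]
turn needed (units) [0.1047 0.026  0.0458]
(np.float64(-1.5448210506141535e-05), np.float64(0.1524690068868646), np.float64(0.1509602596712128))
```

Emit:
play_rows(
  rows=[
    [[0,0,0],[0,0.006,0.001],255],
    [[0,0,0],[0,0.006,0.001],255],
    [[0,0,0],[0,0.006,0.001],255],
  ],
)

```text
t: 11.08
eef_pos: [0.5851, 0.0344, 0.1697]
tool_rot: [0.644, 0.765, -0.013, -0.007]
wrist_force: [-20.4, -7.2, 10.4]
finger_gap: 0.0094
```

```bash
python3 - <<'E'
from h import *
from station import robot
import cv2
s=robot.read_state();report(s);print(ang(s))
w=robot.capture("wrist");cv2.imwrite("pics/w8.png",w["img"])
S=robot.capture("scene")
a=S["img"][165:275,295:435];cv2.imwrite("pics/s8z.png",cv2.resize(a,None,fx=5,fy=5,interpolation=cv2.INTER_CUBIC))
E
```

```text
t 11.075 p [0.5851 0.0344 0.1697] gap 0.009353057656499625 F [-20.362   -7.1891  10.4386] q [-0.0452  0.2586 -0.1569  1.1834 -0.0122  1.3541]
grasp pt chest frame -0.14664459222618573 0.000964148236605571 0.17467859167766486 toolz [-0.0287 -0.0109 -0.9995]
turn needed (units) [-0.2881  0.0565  0.0344]
(np.float64(0.0019390362012860485), np.float64(0.15279641552541737), np.float64(0.1509602596712128))
```

View pics/w8.png

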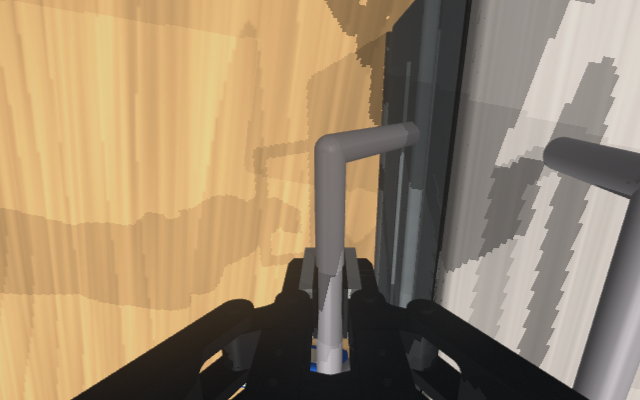

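View pics/s8z.png

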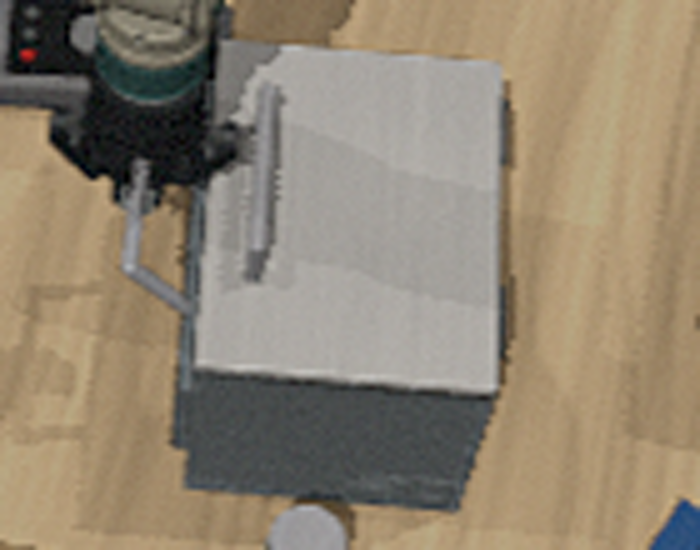

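The bar has moved back about 4 mm from its ajar position and holds 20 N of push, so the front is shut. Releasing and lifting straight up.

Emit:
play_rows(
  rows=[
    [[-0.15,0,0],[0,0,0],130],
    [[-0.1,0,0],[0,0,0],130],
    [[0,0,0],[0,0,0],130],
    [[0,0,0],[0,-0.001,-0.008],130],
  ],
)

```text
t: 11.68
eef_pos: [0.5927, 0.0366, 0.1842]
tool_rot: [0.643, 0.766, 0.005, 0.006]
wrist_force: [-0.8, -0.7, 0.4]
finger_gap: 0.0421
```

```bash
python3 - <<'E'
from h import *
from station import robot
import cv2
s=robot.read_state();report(s)
w=robot.capture("wrist");cv2.imwrite("pics/w9.png",w["img"])
E
```

```text
t 11.675 p [0.5927 0.0366 0.1842] gap 0.04207205317161431 F [-0.8313 -0.6751  0.3722] q [-0.0469  0.2312 -0.1602  1.1641 -0.0003  1.3504]
grasp pt chest frame -0.13901106512018524 0.001911609833055655 0.18920567420044726 toolz [ 0.0152 -0.001  -0.9999]
turn needed (units) [0.1417 0.0343 0.0522]
```

View pics/w9.png

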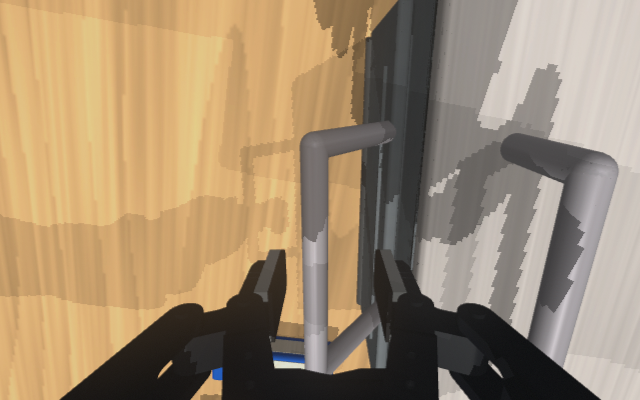

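Emit:
play_rows(
  rows=[
    [[0.1,0,0],[0,-0.004,-0.02],130],
    [[0,0,0],[0,0,-0.03],130],
    [[0,0,0],[0,0,-0.035],130],
    [[0,0,0],[0,0,-0.02],120],
    [[0,0,0],[0,0,0],100],
  ],
)

```text
t: 12.35
eef_pos: [0.5912, 0.0367, 0.2969]
tool_rot: [0.643, 0.766, 0.004, 0.006]
wrist_force: [-0.2, 0.1, -0.3]
finger_gap: 0.0519
```

```bash
python3 - <<'E'
from h import *
from station import robot
import cv2
s=robot.read_state();report(s,(-.062,0,.29))
w=robot.capture("wrist");cv2.imwrite("pics/w10.png",w["img"])
E
```

```text
t 12.35 p [0.5912 0.0367 0.2969] gap 0.05189540893396179 F [-0.1898  0.1107 -0.3163] q [-0.0464  0.1792  0.0132  1.3914 -0.0013  1.3504]
grasp pt chest frame -0.1405122281444394 0.0022738040786767226 0.3019158239886935 toolz [ 0.0133 -0.0019 -0.9999]
turn needed (units) [0.1224 0.0395 0.0572]
shift tool axes [-0.0027  0.0783  0.0129]
```

View pics/w10.png

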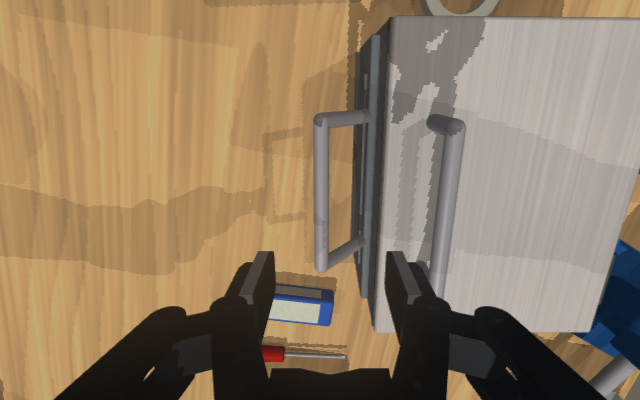

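The front bar runs from (321,118) to (321,266), and the lid bar from (455,127) to about (437,290). I'll check that the front is shut using the bar-to-bar distance, which should be 83 mm.

```bash
python3 - <<'E'
from h import *
from station import robot
s=robot.read_state();w=wcam(robot.capture("wrist"),s)
for u,v,z in [(321,121,.2),(321,263,.2),(454,127,.244),(437,290,.244),(393,20,.202),(374,328,.202)]: print(cf(plane(w,u,v,z)))
E
```

```text
[-0.1445  0.0609  0.2   ]
[-0.1447 -0.0567  0.2   ]
[-0.0624  0.0618  0.244 ]
[-0.0604 -0.054   0.244 ]
[-0.0962  0.1274  0.202 ]
[-0.0969 -0.1217  0.202 ]
```

The distance is 83 mm, so the front is fully shut. The chest is about 3 mm further along x than I modelled. Moving over the lid bar at about -0.0615.

Emit:
play_rows(
  rows=[
    [[0.1,0,0.05],[0,0.03,0],100],
    [[0,0,0],[-0.002,0.03,0],100],
    [[0,0,0],[0,0.019,0.005],100],
    [[0,0,0],[0,0,0.01],100],
  ],
)

```text
t: 12.95
eef_pos: [0.6669, 0.0486, 0.2726]
tool_rot: [0.645, 0.764, -0.005, -0.003]
wrist_force: [-0.1, -0.2, 0.1]
finger_gap: 0.052
```

```bash
python3 - <<'E'
from h import *
from station import robot
import cv2
s=robot.read_state();report(s,(-.0615,0,.217))
w=robot.capture("wrist");cv2.imwrite("pics/w11.png",w["img"])
E
```

```text
t 12.95 p [0.6669 0.0486 0.2726] gap 0.052000823788142615 F [-0.0619 -0.2033  0.1388] q [-0.0224  0.3431  0.1749  1.4132 -0.0034  1.3801]
grasp pt chest frame -0.06373771103025867 0.0012653648141619286 0.27764267673846305 toolz [-0.0107 -0.0032 -0.9999]
turn needed (units) [-0.1059  0.0127  0.0032]
shift tool axes [-0.0012  0.0029  0.0606]
```

View pics/w11.png

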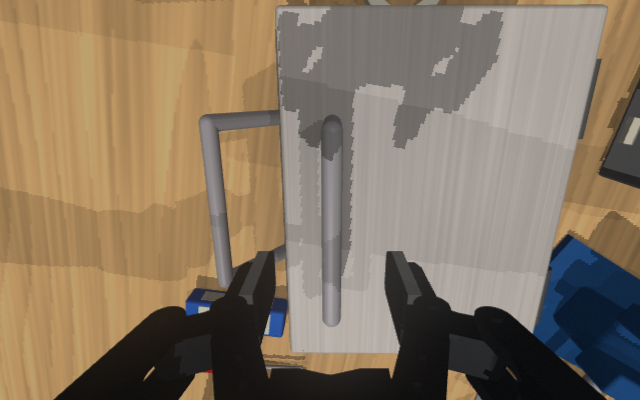

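Emit:
play_rows(
  rows=[
    [[-0.1,0,0],[-0.001,0.001,0.015],100],
    [[0,0,0],[0,0.001,0.018],100],
    [[0,0,0],[0,0,0.015],100],
    [[0,0,0],[0,0,0.01],100],
    [[0,0,0],[0,0,0.002],100],
  ],
)

```text
t: 13.62
eef_pos: [0.6619, 0.0476, 0.2044]
tool_rot: [0.645, 0.764, -0.004, -0.004]
wrist_force: [-0.0, 0.3, -0.4]
finger_gap: 0.0522
```

```bash
python3 - <<'E'
from h import *
from station import robot
import cv2
s=robot.read_state();report(s,(-.0615,0,.217))
w=robot.capture("wrist");cv2.imwrite("pics/w12.png",w["img"])
E
```

```text
t 13.625 p [0.6619 0.0476 0.2044] gap 0.052199216500902874 F [-0.0499  0.2622 -0.4339] q [-0.0248  0.3605  0.0567  1.2788 -0.0016  1.3779]
grasp pt chest frame -0.06883489798821339 0.0011381716040186458 0.20936269562264936 toolz [-0.0118 -0.0013 -0.9999]
turn needed (units) [-0.1136 -0.0069  0.0009]
shift tool axes [-0.0011  0.0072 -0.0077]
```

View pics/w12.png

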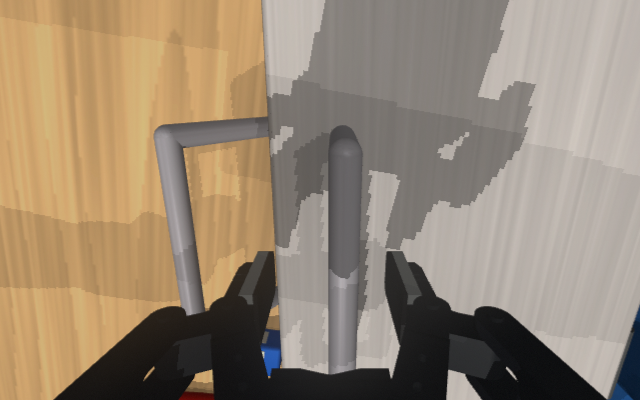

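The bar at column 344 is about 6 mm off centre, and the tool is 8 mm too low. I'll correct both, then close.

Emit:
play_rows(
  rows=[
    [[-0.1,0,0],[0,0.006,-0.006],100],
    [[0,0,0],[0,0.001,-0.001],100],
    [[0,0,0],[0,0,0],100],
  ],
)

```text
t: 14.05
eef_pos: [0.6712, 0.0489, 0.2143]
tool_rot: [0.645, 0.764, 0.001, 0.001]
wrist_force: [0.5, 0.8, 0.3]
finger_gap: 0.0515
```

```bash
python3 - <<'E'
from h import *
from station import robot
s=robot.read_state();report(s,(-.0615,0,.217))
E
```

```text
t 14.05 p [0.6712 0.0489 0.2143] gap 0.05154442116471939 F [0.4791 0.8168 0.2677] q [-0.0236  0.361   0.0786  1.2846  0.0006  1.3791]
grasp pt chest frame -0.05955176445505447 0.0008416452013500662 0.21933236325339964 toolz [ 0.0038  0.0005 -1.    ]
turn needed (units) [0.0366 0.0013 0.0015]
shift tool axes [-0.0008 -0.002   0.0023]
```

Emit:
play_rows(
  rows=[
    [[0,0,0],[0,-0.001,0.002],255],
    [[0,0,0],[0,0,0],255],
    [[0,0,0],[0,0,0],255],
    [[0,0,0],[0,0,0],255],
    [[0,0,0],[0,0,0],255],
  ],
)

```text
t: 14.68
eef_pos: [0.6675, 0.0482, 0.2128]
tool_rot: [0.645, 0.764, -0.001, -0.0]
wrist_force: [-0.8, 0.4, 1.2]
finger_gap: 0.0102
```

```bash
python3 - <<'E'
from h import *
from station import robot
import cv2
s=robot.read_state();report(s,(-.0615,0,.217))
w=robot.capture("wrist");cv2.imwrite("pics/w13.png",w["img"])
E
```

```text
t 14.675 p [0.6675 0.0482 0.2128] gap 0.010156610124808542 F [-0.7879  0.3749  1.1565] q [-0.0241  0.3586  0.0719  1.285  -0.0007  1.3788]
grasp pt chest frame -0.06322620551838178 0.0007860760562764097 0.21780404861252448 toolz [-0.0008 -0.0007 -1.    ]
turn needed (units) [-0.0092  0.0054 -0.0008]
shift tool axes [-0.0008  0.0017  0.0008]
```

View pics/w13.png

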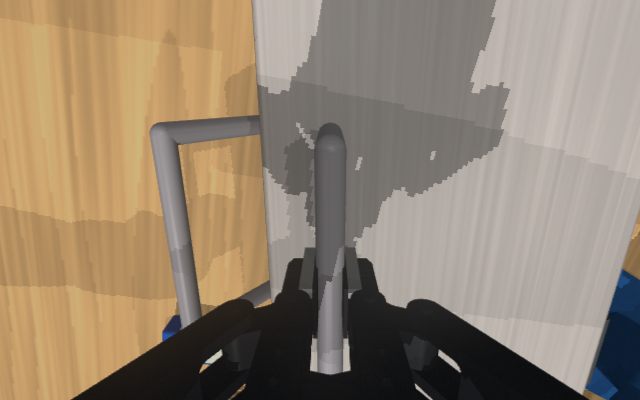

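The lid bar is gripped. Pulling in small steps.

Emit:
play_rows(
  rows=[
    [[0,0,0],[0,0,-0.003],255],
    [[0,0,0],[0,0,-0.004],255],
  ],
)

```text
t: 14.98
eef_pos: [0.6677, 0.0483, 0.214]
tool_rot: [0.645, 0.764, -0.001, -0.001]
wrist_force: [7.5, 0.4, -16.9]
finger_gap: 0.0102
```

Emit:
play_rows(
  rows=[
    [[0,0,0],[0,0,-0.004],255],
  ],
)

```text
t: 15.1
eef_pos: [0.6676, 0.0483, 0.214]
tool_rot: [0.645, 0.764, -0.002, -0.003]
wrist_force: [5.6, -0.3, -14.4]
finger_gap: 0.01
```

Emit:
play_rows(
  rows=[
    [[0,0,0],[0,0,-0.005],255],
    [[0,0,0],[0,0.001,-0.006],255],
  ],
)

```text
t: 15.35
eef_pos: [0.6681, 0.0484, 0.2161]
tool_rot: [0.645, 0.764, -0.004, -0.005]
wrist_force: [3.6, -0.3, -12.5]
finger_gap: 0.0097
```

Emit:
play_rows(
  rows=[
    [[0,0,0],[0,0.001,-0.005],255],
    [[0,0,0],[0,0.001,-0.004],255],
  ],
)

```text
t: 15.6
eef_pos: [0.6699, 0.0487, 0.2215]
tool_rot: [0.645, 0.764, -0.006, -0.007]
wrist_force: [5.1, 0.5, -7.8]
finger_gap: 0.01
```

Emit:
play_rows(
  rows=[
    [[0,0,0],[0,0.001,-0.004],255],
    [[0,0,0],[0,0.001,-0.004],255],
  ],
)

```text
t: 15.85
eef_pos: [0.6738, 0.0494, 0.231]
tool_rot: [0.645, 0.764, -0.004, -0.006]
wrist_force: [5.5, 1.2, -6.9]
finger_gap: 0.0099
```

```bash
python3 - <<'E'
from h import *
from station import robot
s=robot.read_state();report(s)
E
```

```text
t 15.85 p [0.6738 0.0494 0.231 ] gap 0.009868390212392377 F [ 5.4849  1.2313 -6.8679] q [-0.0228  0.3718  0.1288  1.3419  0.0007  1.3803]
grasp pt chest frame -0.05674560052194484 0.0008771658599172974 0.23602131381668914 toolz [-0.0142  0.0011 -0.9999]
turn needed (units) [-0.1317 -0.0325 -0.0027]
```

Emit:
play_rows(
  rows=[
    [[0,0,0],[0,0.001,-0.001],255],
    [[0,0,0],[0,0,0],255],
  ],
)

```text
t: 16.1
eef_pos: [0.6754, 0.0497, 0.2344]
tool_rot: [0.645, 0.764, -0.003, -0.005]
wrist_force: [4.4, 0.9, -6.7]
finger_gap: 0.0095
```

```bash
python3 - <<'E'
from h import *
from station import robot
s=robot.read_state();report(s)
E
```

```text
t 16.1 p [0.6754 0.0497 0.2344] gap 0.00954517768062111 F [ 4.4289  0.9019 -6.6683] q [-0.0223  0.3716  0.1355  1.3463  0.0007  1.3806]
grasp pt chest frame -0.055122419882796946 0.0009009593586557917 0.23941368014149086 toolz [-0.0115  0.001  -0.9999]
turn needed (units) [-0.1071 -0.0274 -0.0005]
```

Emit:
play_rows(
  rows=[
    [[0,0,0],[0,0.001,-0.002],255],
    [[0,0,0],[0,0,0],255],
    [[0,0,0],[0,0,0],255],
  ],
)

```text
t: 16.48
eef_pos: [0.6764, 0.0498, 0.2365]
tool_rot: [0.645, 0.764, -0.003, -0.005]
wrist_force: [4.3, 0.2, -8.1]
finger_gap: 0.0096
```

```bash
python3 - <<'E'
from h import *
from station import robot
import cv2
s=robot.read_state();report(s)
w=robot.capture("wrist");cv2.imwrite("pics/w14.png",w["img"])
S=robot.capture("scene");T=robot.capture("top");cv2.imwrite("pics/top14.png",T["img"]);cv2.imwrite("pics/scene14.png",S["img"])
a=S["img"][165:275,295:435];cv2.imwrite("pics/s14z.png",cv2.resize(a,None,fx=5,fy=5,interpolation=cv2.INTER_CUBIC))
a=T["img"][105:215,245:385];cv2.imwrite("pics/t14z.png",cv2.resize(a,None,fx=5,fy=5,interpolation=cv2.INTER_CUBIC))
E
```

```text
t 16.475 p [0.6764 0.0498 0.2365] gap 0.009615894344924334 F [ 4.3005  0.2491 -8.1278] q [-0.022   0.3725  0.1412  1.351   0.0007  1.3808]
grasp pt chest frame -0.0541358622005509 0.0008796048159331116 0.24148474361720423 toolz [-0.0115  0.0009 -0.9999]
turn needed (units) [-0.1068 -0.0269 -0.0007]
```

View pics/s14z.png

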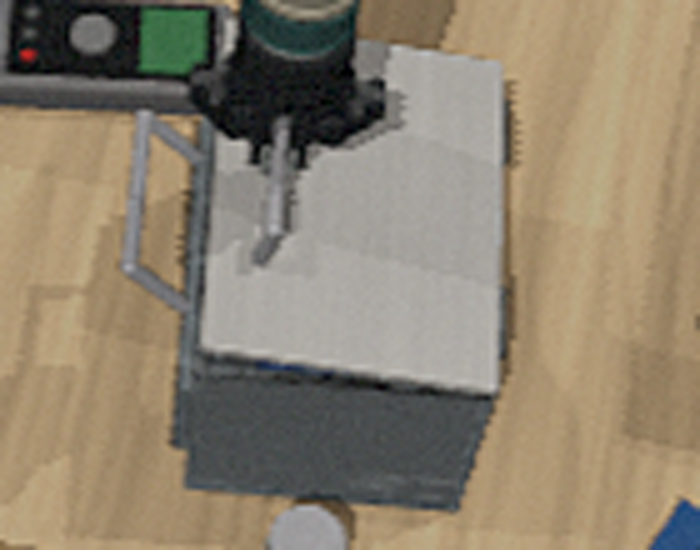

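View pics/w14.png

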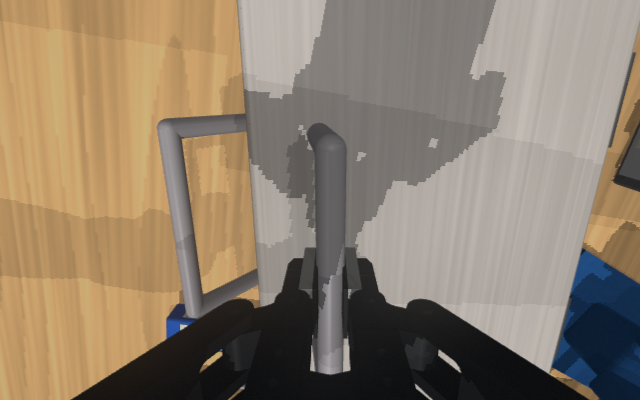

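View pics/t14z.png

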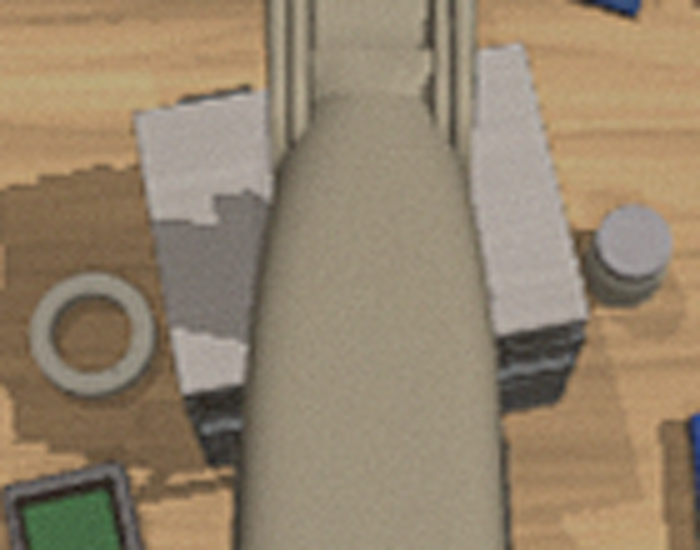

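The lid is ajar evenly. The front-right corner went from (585,335) to (584,318) in the top zoom, and from (197,368) to (202,350) in the scene zoom. I'll estimate the gap from those shifts.

```bash
python3 - <<'E'
from h import *
from station import robot
S=robot.capture("scene");T=robot.capture("top")
C2=C+EX*.002
def corner(g,y):
    a=np.arcsin(g/.2);x=.1-.2*np.cos(a)+.012*np.sin(a);z=.19+.2*np.sin(a)+.012*np.cos(a)
    return C2+EX*x+EY*y+np.array([0,0,z])
for g in (0,.02,.025,.03,.035,.04):
    print(g,[np.round((np.array(proj(c,corner(g,y)))-np.array(proj(c,corner(0,y))))*5,1) for c,y in ((T,-.13),(T,.13),(S,-.13))])
    a=np.arcsin(g/.2); print("   bar dz,dx",.054*np.cos(a)+.165*np.sin(a)-.054, .165-.165*np.cos(a)+.054*np.sin(a))
E
```

```text
0 [array([0., 0.]), array([0., 0.]), array([0., 0.])]
   bar dz,dx 0.0 0.0
0.02 [array([  2.4, -11.2]), array([ -3.4, -10.2]), array([  4.6, -13.4])]
   bar dz,dx 0.016229321603757473 0.0062270728774077135
0.025 [array([  2.8, -14.6]), array([ -4.3, -13.3]), array([  6.2, -16.8])]
   bar dz,dx 0.02020146404905796 0.008044137627878443
0.03 [array([  3.3, -18.1]), array([ -5.3, -16.6]), array([  8.1, -20.1])]
   bar dz,dx 0.02413904381987001 0.009966810550397196
0.035 [array([  3.7, -21.9]), array([ -6.3, -20.2]), array([ 10.1, -23.4])]
   bar dz,dx 0.028041695402291088 0.011996208492999469
0.04 [array([  4.1, -25.9]), array([ -7.4, -23.9]), array([ 12.4, -26.8])]
   bar dz,dx 0.031908978444116644 0.014133676976310261
```

Emit:
play_rows(
  rows=[
    [[0,0,0],[0,0.001,-0.0025],255],
    [[0,0,0],[0,0,-0.0005],255],
    [[0,0,0],[0,0,-0.0005],255],
  ],
)

```text
t: 17.1
eef_pos: [0.6777, 0.0501, 0.2393]
tool_rot: [0.645, 0.764, -0.003, -0.005]
wrist_force: [5.5, -0.0, -9.6]
finger_gap: 0.0099
```

```bash
python3 - <<'E'
from h import *
from station import robot
import cv2
s=robot.read_state();report(s)
S=robot.capture("scene");T=robot.capture("top");cv2.imwrite("pics/s15.png",S["img"]);cv2.imwrite("pics/t15.png",T["img"])
C2=C+EX*.002
def pt(g,d,y): # d from hinge along lid top
    a=np.arcsin(g/.2);return C2+EX*(.1-d*np.cos(a)+.012*np.sin(a))+EY*y+np.array([0,0,.19+d*np.sin(a)+.012*np.cos(a)])
def edge(img,p,q):
    # strongest gradient location along segment p->q (subpixel)
    n=120;L=np.linspace(0,1,n);xs=(p[0]+(q[0]-p[0])*L).astype(np.float32);ys=(p[1]+(q[1]-p[1])*L).astype(np.float32)
    g=cv2.GaussianBlur(cv2.cvtColor(img,cv2.COLOR_BGR2GRAY),(0,0),.8).astype(np.float32)
    v=cv2.remap(g,xs[None],ys[None],cv2.INTER_CUBIC)[0];d=np.abs(np.gradient(v));k=d>0.5*d.max()
    i=d.argmax();k=np.zeros(n,bool);k[max(0,i-10):i+11]=1
    return (L*d*k).sum()/(d*k).sum()
for name,c,now,ref in (("top",T,T["img"],"pics/top0.png"),("scene",S,S["img"],"pics/scene0.png")):
    ref=cv2.imread(ref)
    # top: front edge points at several y, search along vertical pixels; scene: right edge (y=-.13) at d near front
    pts=[(.2,y) for y in (-.125,-.11,-.1,.11,.12)] if name=="top" else [(d,-.13) for d in (.195,.185,.175,.16)]
    for d,y in pts:
        a0=np.array(proj(c,pt(0,d,y)));a3=np.array(proj(c,pt(.03,d,y)))
        # column fixed at a3, vertical line; compute edge rows in both, expected shift at this column via line model
        def row(img,r0): 
            p=(a3[0],r0-3.2);q=(a3[0],r0+3.2);return r0-3.2+6.4*edge(img,p,q)
        dd=.01
        def rowm(g):
            u0=np.array(proj(c,pt(g,d,y)));u1=np.array(proj(c,pt(g,d,y+dd) if name=="top" else pt(g,d-dd,y)));return u0[1]+(a3[0]-u0[0])*(u1[1]-u0[1])/(u1[0]-u0[0])
        m=row(now,rowm(.03))-row(ref,rowm(0)); gs=np.linspace(.01,.05,41);print(name,d,y,round(m,2),"gap",np.interp(-m,[rowm(0)-rowm(g) for g in gs],gs))
E
```

```text
t 17.1 p [0.6777 0.0501 0.2393] gap 0.009861930585684128 F [ 5.483  -0.035  -9.5693] q [-0.0217  0.3742  0.1493  1.3577  0.0008  1.3812]
grasp pt chest frame -0.05279640893536569 0.0008957962551741853 0.24425026614174702 toolz [-0.0118  0.001  -0.9999]
turn needed (units) [-0.1094 -0.0287 -0.0006]
top 0.2 -0.125 -3.26 gap 0.028328348927929868
top 0.2 -0.11 -3.13 gap 0.027336501212030094
top 0.2 -0.1 -3.84 gap 0.032331319092111156
top 0.2 0.11 -3.03 gap 0.026452039922189488
top 0.2 0.12 -3.14 gap 0.02726058523124507
scene 0.195 -0.13 -4.02 gap 0.029761679171586702
scene 0.185 -0.13 -3.99 gap 0.03110192888276289
scene 0.175 -0.13 -3.98 gap 0.032755489687193266
scene 0.16 -0.13 -3.06 gap 0.02782133777294247
```

Images give about 29 mm and kinematics 31–33 mm, so it is on target. Next: settle, check for drift and check the bystanders.

Emit:
play_rows(
  rows=[
    [[0,0,0],[0,0,0],255],
    [[0,0,0],[0,0,0],255],
    [[0,0,0],[0,0,0],255],
  ],
)

```text
t: 17.58
eef_pos: [0.6777, 0.05, 0.2391]
tool_rot: [0.645, 0.764, -0.003, -0.005]
wrist_force: [5.2, 0.4, -8.2]
finger_gap: 0.0101
```

```bash
python3 - <<'E'
from h import *
from station import robot
import cv2
s=robot.read_state();report(s)
S=robot.capture("scene")["img"];T=robot.capture("top")["img"];s2=robot.read_state();print(s2["eef_pos"],s2["qd"])
cv2.imwrite("pics/fin.png",np.vstack([np.hstack([cv2.imread("pics/top0.png")[100:300,210:450],T[100:300,210:450]]),np.hstack([cv2.imread("pics/scene0.png")[130:330,250:490],S[130:330,250:490]])]))
E
```

```text
t 17.575 p [0.6777 0.05   0.2391] gap 0.010092515379695785 F [ 5.1856  0.418  -8.1709] q [-0.0217  0.3744  0.1492  1.3578  0.0008  1.3811]
grasp pt chest frame -0.05284205913419075 0.0008702213819616546 0.2441223552404611 toolz [-0.0121  0.0011 -0.9999]
turn needed (units) [-0.1121 -0.0292 -0.0006]
[0.6777 0.05   0.2392] [-0.0018  0.0008  0.0005  0.0008 -0.0005 -0.001 ]
```

View pics/fin.png

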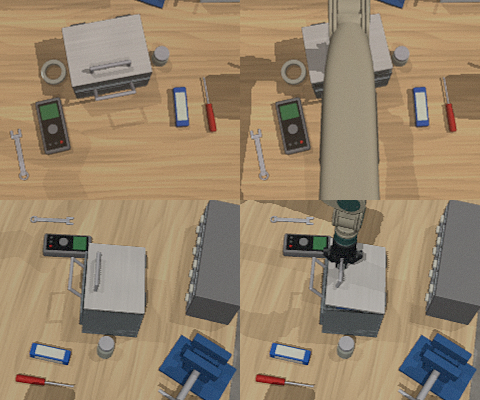

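In the before/after views all the bystanders are in the same places, the front is shut, the lid is ajar, and the pose is steady. Handing in.

```bash
python3 -c "
from station import robot
print(robot.hand_in())"
```

```text
the job is handed in; nothing more can be done
None
```

I finished the job in the order asked and handed it in at about 17.6 s. The arm is still gripping the lid bar and holding the lid ajar.

- **Drop front down:** I pulled it to its stop. My estimate there was 1.33 rad against a nominal 1.3, and the wrist force reached about 63 N at the stop.
- **Drop front shut:** I pushed it back up until it held against about 20 N. The distance between the two bars then measured 83 mm, which matches fully shut.
- **Lid:** The seal let go in small steps, with about 17 N the highest pull I read. Camera estimates of the front gap spread from 26 to 33 mm, averaging about 29 mm. The grip's travel suggested 31–33 mm. The pose was steady over the last half second.
- **Bench:** Before and after pictures show the other things where they were.

**What disagreed:** My first grasp of the front bar closed on nothing. In two camera views the fingertips sat about 16 mm behind the reported TCP, not 14 mm ahead of it as described. I gripped both bars about 30 mm deeper to allow for that, and both grips held.

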